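Clamp a sample vial in the sliding-jaw holder on the lab jack

ROBOT

A 6-joint arm with a two-finger parallel gripper is mounted at the origin on the work surface. World frame = base frame: x ahead of the robot, y to its left, z up, the work surface at z = 0. Lengths are in m, angles in rad, forces in N, time in s.
With the tool pointing down it reaches from about 0.425 to 0.925 m from the base axis. Payload 12.5 kg.
Tool frame: the origin (TCP) lies on the centre line of the jaws, within the pads' length; the fingertips stand 25 mm ahead of it and the grasp point (between the pads) lies 6 mm ahead of it; z points along the fingers, y is the line along which they close (so a half turn about z gives the same grasp; the last joint's range is limited). The gripper opens to 85 mm and grips with 20 to 120 N. Pads are 22 mm wide; open, the fingers measure 114 mm over their backs; the gripper's body (76 mm by 85 mm) begins 54 mm behind the grasp point. The pads swing forward as they close: fully open they stand 13 mm farther back than shut.
Start: joints at [-1.331, 0.491, 1.559, -0, 1.092, -0.106], TCP at [0.212, -0.588, 0.256] pointing down, gripper open.
Joint ranges: [-3.1, 3.1], [-0.84, 2.19], [0.05, 2.79], [-1.13, 4.28], [0.06, 2.93], [-2.69, 2.69]. Speed limits (rad/s): [2.22, 2.22, 2.79, 3.14, 3.14, 3.14].

INTERFACE

Orientations are given as a unit quaternion [x, y, z, w].
In Python, from cell import manip, vision, order gives the robot as it stands. The module is installed in compiled form; this text tells all that it offers.
- The arm moves only by the tool servo_tool, never from a script. Its arguments are lists of equal length, an entry for each row: "jaw": the opening, from 0 (shut) to 1 (fully open); "translation": the shift along the tool's x, y, z in cm, a list of three; "spin": the turn about the tool's z in degrees. In form: {"jaw": [jaw, ...], "translation": [[tx, ty, tz], ...], "spin": [spin, ...]}. A call has 1 to 12 rows; each row is the pose to reach, as a shift and turn from the pose commanded when the call began, along the tool's axes at that moment; what a row does not reach only later rows make up. A row lasts 1/12 s, in which the tool goes at most 41.7 mm and 7.16 degrees, less where a joint would pass 70% of its speed; a pose out of reach is approached as far as the arm can. A call with a gripper value outside its range is refused whole. The fingers move at their own pace and stop on an object; "force" is the grip in N (left out, the last holds). Time passes only in rows, so rows that repeat a pose let the fingers close. It gives the time, the measured TCP pose, the force, the opening and the grip force at its end, in the units of the state.
- manip.get_obs(): the state, without advancing time (a new reading comes with each control period).
- vision.capture(name): name is "side" or "top" or "wrist"; returns the picture (480x640x3 uint8, red, green, blue); there is no depth.
- vision.camera_params(name): a dict with "vfov" (degrees; the focal length in pixels is half the picture's height over the tangent of half this angle, whatever the lens; pixels are square), "cx", "cy" (the principal point, pixels), "rvec" (rotation vector, rad) and "tvec" (3), from world to camera coordinates, as OpenCV has them; the wrist camera has in their place "hand_eye" (4x4, takes a point from camera to tool coordinates, whose origin is the TCP and whose axes are the flange's). Camera axes: x right, y down, z forward; pixel columns grow to the right and rows downward; lengths in m; the calibration is good to about 2 mm. The wrist camera is an equidistant fisheye: a pixel r from the principal point sees the ray r / f radians off the axis. A picture is of the moment at which its call begins: read the wrist's pose just before it. camera_params takes no time and is no camera call.
- order.sign_off(): hands the job in; it is judged then, once.
The state is a dict: "clock": time; "joint_positions": joint angles; "joint_velocities": joint speeds; "joint_torque": joint torques, N m; "eef_pos": TCP position; "ee_rot": TCP orientation; "force": force on the tool from outside, world axes, zero at the start; "ft_torque": the same for the moment, N m; "opening": finger opening in m; "grasp_force": force on a finger pad.
Only numpy, scipy, OpenCV 4.12 (cv2) and the standard library are available. Lean on these libraries where they do the work, as an engineer would, in place of code of your own. Each camera call takes 0.05 s, during which the arm holds its last target. There are 200 camera calls.

TASK

Slide back the jaw of the vial clamp on the blue lab jack, stand the slim glass vial upright on the clamp's bed in front of the V block and let go of it, then slide the jaw up until its sprung pad holds the vial firmly in the V. Feel for it: squeeze the vial with at least 3 N but never more than 12 N, and leave the other glassware where it is.

Things in the scene. Friction and masses are not known exactly. Their poses are not given: they have to be found in the camera images.
- rig: Folded blue lab jack, 160 (x) by 260 (y) mm, fixed, with an aluminium vial clamp along its y axis. Origin: centre of its underside on the bench. The clamp bed is 60 mm wide, its top 85 mm above the bench. At its +y end stands a fixed V block, 34 mm high above the bed; the 90-degree V opens towards -y, mouth 41 mm wide. The jaw slides along +y towards the V.
- seat (a point): Point on the bed's top where the vial's axis stands when it touches both faces of the V; 65 mm along +y from the rig's origin, 85 mm above the bench. Axes as the rig's. A vial standing on the bed in front of the V, within 12 mm of the middle line, is centred by the V as the jaw pushes it in.
- jaw (a joint): Travel of the jaw along rig +y: 0 = fully back, 0.10 m = fully forward. Its pad's face stands at rig y = travel - 35 mm (meets a seated vial near 86 mm). Starts nearly shut, no room for the vial. The track drags with a steady 7 N or so and the jaw stays where left (holding back at most 7 N of pad force), so the push needed is about 7 N plus the squeeze on the vial.
- grip_top (a point): Centre of the top of the jaw's grey upright post, 28 (rig x) by 20 (rig y) mm, rising from 11 to 71 mm above the bed (top 156 mm above the bench). Push it from either y side, or pinch it across its 28 mm (fingers closing along rig x). Its centre lies 30 mm behind the pad's face; in front of it the jaw is lower than 31 mm above the bed.
- pad: Dark rubber pad on the front of the jaw, 24 mm wide, from 3 to 30 mm above the bed, on a stiff spring: 12 N per mm, 5 mm of give. Origin: on the pad's front face, at bed height.
- vial: Slim clear glass vial, 28 mm in diameter, 95 mm tall including its white screw cap (the top 15 mm, 25 mm in diameter), about 60 g; the narrowest of the three closed vessels on the robot's left. Origin: centre of its underside. It starts standing on the bench.
- jar: Bystander: squat glass jar, 52 mm in diameter, 70 mm tall, standing near the vial. Origin: centre of its underside.
- flask: Bystander: glass bottle with a paper label, 54 mm in diameter, 135 mm tall, standing near the vial. Origin: centre of its underside.
- beaker: Bystander: open glass beaker, 68 mm in diameter, 85 mm tall, to the robot's right of the jack. Origin: centre of its underside.

How it is judged:
On the way:
1. The vial stands upright on the clamp's bed, its axis within 40 mm of the seat and within 13 mm of the bed's middle line, let go of by the fingers, before the jaw's pad presses on it (horizontal distance between vial and seat below 0.04 m and z of vial in the frame of seat between -0.004 and 0.004 m and angle between vial's own z axis and vertical below 0.09 rad and x of vial in the frame of seat between -0.013 and 0.013 m and contact force between the fingers and vial below 0.1 N and contact force between pad and vial below 0.5 N and linear speed of vial below 0.02 m/s), for 0.2 s.
At the end, for the whole second after the job is handed in: The vial stands upright (within 5 degrees) on the bed (within 4 mm in height), its axis within 3 mm of the seat in the V, and is clamped there at rest by the jaw, whose pad still presses on it with more than 3 N after the robot has let go (horizontal distance between vial and seat below 0.003 m and z of vial in the frame of seat between -0.004 and 0.004 m and angle between vial's own z axis and vertical below 0.09 rad and contact force between pad and vial above 3 N and linear speed of vial below 0.01 m/s and velocity of joint jaw between -0.005 and 0.005 m/s); the robot touches nothing.
It fails at once if the jaw's pad squeezes the vial with more than 12 N (contact force between pad and vial above 12 N).
It fails at once if the vial is tipped more than 35 degrees (angle between vial's own z axis and vertical above 0.61 rad).
It fails at once if the jar is pushed more than 20 mm from its place or tipped over (distance of jar from where it was at the start of the episode above 0.02 m or angle between jar's own z axis and vertical above 0.4 rad).
It fails at once if the flask is pushed more than 20 mm from its place or tipped over (distance of flask from where it was at the start of the episode above 0.02 m or angle between flask's own z axis and vertical above 0.4 rad).
It fails at once if the beaker is pushed more than 20 mm from its place or tipped over (distance of beaker from where it was at the start of the episode above 0.02 m or angle between beaker's own z axis and vertical above 0.4 rad).
It also fails if it takes over 72 s, if anything falls off the work surface, if the arm or the gripper's body presses on something with over 40 N, if the wrist force passes 120 N, or if a joint passes its speed limit or range.

## Working session

There is one attempt and no reset: what is moved stays moved. The work goes in short steps, Python scripts to look and compute and a tool call to move; the robot and the scene stay as the last step left them, time stands still between calls to the robot, and variables do not carry over. Pictures are saved under pics/ and viewed, at most 10 in all, crops included, and the job is handed in when it is done.

Besides the shell and the picture viewer there is one more tool, called after "Request:" as name([rows], argument=value, ...), one row to a line, values as JSON. servo_tool: Moves the arm, as the interface text tells. Its arguments: {"type":"object","properties":{"jaw":{"type":"array","items":{"type":"number"}},"translation":{"type":"array","items":{"type":"array","items":{"type":"number"}}},"spin":{"type":"array","items":{"type":"number"}},"force":{"type":"number"}},"required":["jaw","translation","spin"]}

```bash
mkdir -p pics; cat > h.py <<'E'
import numpy as np, cv2
from scipy.spatial.transform import Rotation as R
from cell import manip, vision, order
def save(img,n): cv2.imwrite(f'pics/{n}.png',img[:,:,::-1])
def ray(name,px,obs=None):
    p=vision.camera_params(name); f=240/np.tan(np.radians(p['vfov'])/2)
    d=np.array([px[0]-p['cx'],px[1]-p['cy']])/f
    if name=='wrist':
        o=obs or manip.get_obs(); r=np.hypot(*d); v=np.array([*(d/r*np.sin(r)),np.cos(r)]) if r>0 else np.array([0,0,1.])
        H=np.array(p['hand_eye']); T=np.eye(4); T[:3,:3]=R.from_quat(o['ee_rot']).as_matrix(); T[:3,3]=o['eef_pos']
        T=T@H; return T[:3,3],T[:3,:3]@v
    Rm=cv2.Rodrigues(np.array(p['rvec'],float))[0]
    return -Rm.T@np.array(p['tvec'],float).ravel(), Rm.T@np.array([d[0],d[1],1])
def plane(name,px,z,obs=None):
    c,v=ray(name,px,obs); return c+v*(z-c[2])/v[2]
def tri(*rs):
    A=0;b=0
    for c,v in rs:
        v=v/np.linalg.norm(v);P=np.eye(3)-np.outer(v,v);A=A+P;b=b+P@c
    x=np.linalg.solve(A,b); return x,[np.linalg.norm(np.cross(x-c,v/np.linalg.norm(v))) for c,v in rs]
E
python3 - <<'E'
from h import *
for n in ('top','side'): save(vision.capture(n),n)
for n in ('top','side','wrist'): print(vision.camera_params(n))
o=manip.get_obs(); print(o)
for n in ('top','side'): print(ray(n,(320,240)))
E
```

```text
{'vfov': 50.478786101530524, 'cx': 319.5224522294603, 'cy': 239.1703151123717, 'rvec': array([ 2.15390161, -2.13668202,  0.12341621]), 'tvec': array([-0.02526162,  0.56195163,  1.01222756])}
{'vfov': 42.23845562217019, 'cx': 321.2509810154604, 'cy': 236.9399469508355, 'rvec': array([ 0.60979453, -2.57471556,  1.28527142]), 'tvec': array([0.46256364, 0.23536639, 1.2867387 ])}
{'vfov': 65.70646984690485, 'cx': 325.9785457669174, 'cy': 242.9231894424495, 'hand_eye': array([[ 4.96923805e-05, -9.50996199e-01, -3.09202565e-01,
         7.88315415e-02],
       [ 9.99999985e-01, -3.42059247e-06,  1.71231924e-04,
         2.93556870e-04],
       [-1.63898565e-04, -3.09202569e-01,  9.50996185e-01,
        -1.18098679e-01],
       [ 0.00000000e+00,  0.00000000e+00,  0.00000000e+00,
         1.00000000e+00]])}
{'clock': 0.1, 'joint_positions': array([-1.33062368e+00,  4.91500913e-01,  1.55940662e+00,  3.92356265e-05,
        1.09172643e+00, -1.05610363e-01]), 'joint_velocities': array([-0.00105759, -0.00140306, -0.00073014,  0.00194192, -0.00046493,
       -0.00095176]), 'joint_torque': array([ 2.84239351e-03, -6.19446373e+01, -2.62026769e+01, -7.66288485e-05,
        2.91823184e-03, -7.30859938e-06]), 'eef_pos': array([ 0.21181156, -0.58781566,  0.25577892]), 'ee_rot': array([ 9.85092880e-01,  1.72022519e-01, -1.76385427e-05, -5.20646139e-04]), 'force': array([0.33787256, 0.14267236, 0.48131017]), 'ft_torque': array([-0.01205381,  0.05509142,  0.02633092]), 'grasp_force': 0.0, 'opening': 0.08562203250043486}
(array([ 0.42431625, -0.03901823,  1.0767849 ]), array([ 0.12975881,  0.01646341, -0.99141068]))
(array([0.02358021, 1.00136495, 0.96008913]), array([ 0.35370386, -0.71252401, -0.60599622]))
```

View pics/top.png

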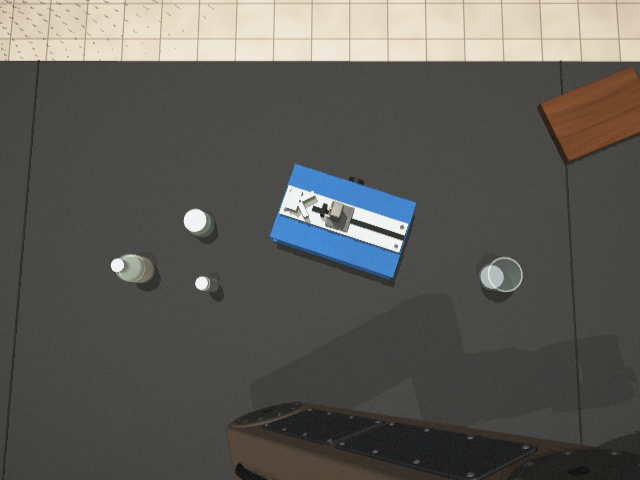

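View pics/side.png

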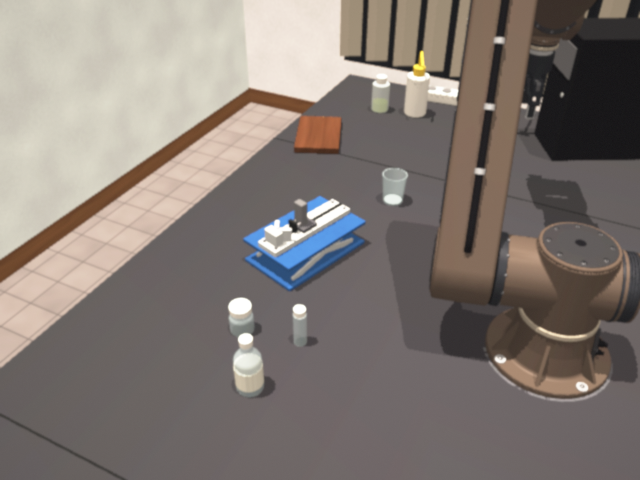

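The top view shows the vial cap at (204,284), the jar at (198,222), the flask at (133,267), the beaker at (502,275), and the blue jack with corners (295,164), (415,203), (392,278), (271,238). The V is at its left end and the post is near (337,208). In the side view the vial cap is at (300,311), the post top at (301,204) and the V block at (279,236).

```bash
python3 - <<'E'
from h import *
t=cv2.imread('pics/top.png');s=cv2.imread('pics/side.png')
hsv=cv2.cvtColor(t,cv2.COLOR_BGR2HSV)
m=cv2.inRange(hsv,(100,120,60),(125,255,255))
c=max(cv2.findContours(m,0,2)[0],key=cv2.contourArea)
r=cv2.minAreaRect(cv2.convexHull(c));q=cv2.approxPolyDP(cv2.convexHull(c),8,True)[:,0];print(r,q.tolist())
for z in (0.06,0.07,0.075,.08):
    P=np.array([plane('top',x,z)[:2] for x in q]);print(z,P.round(4).tolist(),[round(np.linalg.norm(P[i]-P[i-1]),4) for i in range(len(P))],P.mean(0))
# white blobs
for n,im,box in(('top',t,(185,265,225,305)),('side',s,(285,300,315,322)),('top',t,(180,205,218,240))):
    x0,y0,x1,y1=box;h=cv2.cvtColor(im[y0:y1,x0:x1],cv2.COLOR_BGR2HSV)
    w=cv2.inRange(h,(0,0,150),(179,60,255));k=max(cv2.findContours(w,0,2)[0],key=cv2.contourArea)
    (a,b),ax,an=cv2.fitEllipse(k);print(n,a+x0,b+y0,ax,an,cv2.boundingRect(k))
save(cv2.vconcat([cv2.resize(t[155:285,255:425],None,fx=4,fy=4,interpolation=2)[:,:,::-1][:520,:680]]),'topc')
a=cv2.resize(s[190:290,235:375],(700,500),interpolation=2);save(a[:,:,::-1],'sidec')
E
```

```text
((342.75, 220.75), (130.28582763671875, 81.9029769897461), 18.43494987487793) [[295, 164], [415, 202], [392, 277], [270, 237]]
0.06 [[0.7147, 0.0307], [0.6365, -0.2141], [0.4841, -0.1661], [0.5628, 0.0789]] [np.float64(0.1593), np.float64(0.257), np.float64(0.1597), np.float64(0.2574)] [ 0.59951844 -0.06766883]
0.07 [[0.7118, 0.03], [0.6344, -0.2124], [0.4835, -0.1649], [0.5614, 0.0777]] [np.float64(0.1578), np.float64(0.2545), np.float64(0.1582), np.float64(0.2548)] [ 0.59779534 -0.06738706]
0.075 [[0.7104, 0.0297], [0.6333, -0.2116], [0.4832, -0.1643], [0.5608, 0.0772]] [np.float64(0.157), np.float64(0.2532), np.float64(0.1574), np.float64(0.2536)] [ 0.59693379 -0.06724617]
0.08 [[0.709, 0.0293], [0.6323, -0.2107], [0.4829, -0.1636], [0.5601, 0.0766]] [np.float64(0.1562), np.float64(0.252), np.float64(0.1566), np.float64(0.2523)] [ 0.59607224 -0.06710528]
top 201.7146167755127 282.88228607177734 (13.061229705810547, 13.819511413574219) 72.00450897216797 (10, 11, 15, 15)
side 298.9060821533203 311.5486421585083 (13.972862243652344, 19.28679656982422) 4.719760894775391 (7, 4, 15, 18)
top 194.46145820617676 219.96571826934814 (21.769222259521484, 23.086965560913086) 46.723941802978516 (4, 4, 23, 23)
```

View pics/topc.png

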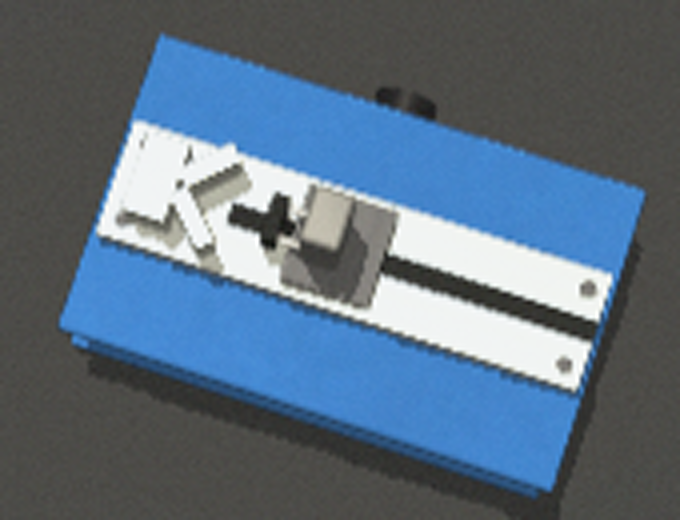

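View pics/sidec.png

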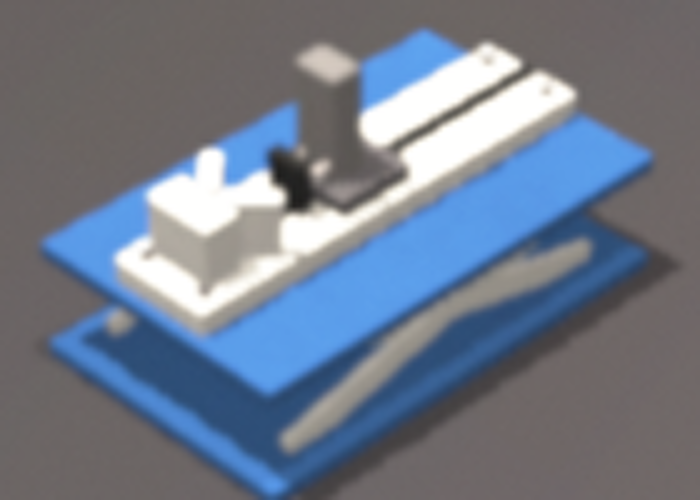

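The crops give these pixels. Post top: centre (327,219) in the top crop and (328,64) in the side crop. Bed corners in the top crop: (135,122), (612,272), (578,392), (98,238). Bed corners in the side crop: (117,260), (202,330), (577,95), (490,43).

```bash
python3 - <<'E'
from h import *
T=lambda x,y:(255+(x+.5)/4-.5,155+(y+.5)/4-.5)
S=lambda x,y:(235+(x+.5)/5-.5,190+(y+.5)/5-.5)
print('post',tri(ray('top',T(327,219)),ray('side',S(328,64))))
B=[(135,122),(612,272),(578,392),(98,238)]
Sd=[(117,260),(490,43),(577,95),(202,330)]
tr=[tri(ray('top',T(*b)),ray('side',S(*s))) for b,s in zip(B,Sd)]
for x in tr: print(x)
P=np.array([plane('top',T(*b),.085) for b in B]);print(P.round(4))
u=(P[0]-P[1]+P[3]-P[2])[:2];L=np.linalg.norm(u)/2;yaw=np.arctan2(-u[0],u[1]);print('len',L,'yaw',np.degrees(yaw),'ctr',P.mean(0))
u/=np.linalg.norm(u); print('seat', P.mean(0)[:2]+.065*u, 'u',u)
for y in (307,308,309): print('cap',tri(ray('top',(201.7,282.9)),ray('side',(298.9,y))))
print('jar',plane('top',(194.5,220),.07),'vial',plane('top',(201.7,282.9),.095))
E
```

```text
post (array([ 0.6008098 , -0.05384212,  0.15444634]), [np.float64(0.001369455550139275), np.float64(0.001369455550139699)])
(array([0.66283526, 0.04100276, 0.08316873]), [np.float64(0.0018064241759601996), np.float64(0.0018064241759601562)])
(array([ 0.58627067, -0.19552398,  0.08728938]), [np.float64(0.003350987752507042), np.float64(0.0033509877525069137)])
(array([ 0.52847529, -0.17834815,  0.08337349]), [np.float64(0.0021632269243756844), np.float64(0.0021632269243758388)])
(array([0.60618956, 0.05951302, 0.07503133]), [np.float64(0.000933559383524655), np.float64(0.0009335593835246165)])
[[ 0.6641  0.0416  0.085 ]
 [ 0.5898 -0.1947  0.085 ]
 [ 0.5303 -0.1774  0.085 ]
 [ 0.6053  0.0589  0.085 ]]
len 0.2477669969384302 yaw -17.526462049036542 ctr [ 0.59737824 -0.0679074   0.085     ]
seat [ 0.61695274 -0.00592484] u [0.30114624 0.95357797]
cap (array([0.46677692, 0.20417144, 0.09684555]), [np.float64(0.000889790121087918), np.float64(0.0008897901210878144)])
cap (array([0.46672934, 0.20467234, 0.09457425]), [np.float64(0.001049323299023147), np.float64(0.0010493232990230253)])
cap (array([0.46668165, 0.20517409, 0.09229946]), [np.float64(0.001209111173866878), np.float64(0.0012091111738669422)])
jar [0.59493634 0.23076173 0.07      ] vial [0.46768271 0.20498647 0.095     ]
```

Request:
servo_tool([
  [4,-2.8,0],
  [8,-5.6,0],
  [12,-8.4,0],
  [16,-11.2,0],
  [19,-13.2,0],
  [22,-15.3,0],
  [25,-17.4,0],
  [28,-19.5,0],
  [31,-21.6,0],
  [34,-23.7,0],
  [37,-25.8,0],
  [40,-27.9,0],
], jaw=[1,1,1,1,1,1,1,1,1,1,1,1], spin=[-5,-10,-15,-20,-25,-30,-35,-40,-45,-49,-52.7,-52.7])

```text
clock: 1.1
eef_pos: [0.4944, -0.188, 0.2562]
ee_rot: [0.805, 0.593, -0.0, -0.0]
force: [0.3, -0.8, 0.3]
opening: 0.0852
grasp_force: 0.0
```

Request:
servo_tool([
  [3.2,1,0],
  [6.4,2.1,0],
  [9.6,3.2,0],
  [12.8,4.2,0],
  [16,5.3,0],
  [19,6.3,0],
  [19,6.3,0],
  [19,6.3,0],
], jaw=[0,0,0,0,0,0,0,0], spin=[0,0,0,0,0,0,0,0])

```text
clock: 1.77
eef_pos: [0.6111, -0.0264, 0.2556]
ee_rot: [0.806, 0.592, -0.0, -0.0]
force: [-0.9, 0.0, -0.6]
opening: 0.0001
grasp_force: 0.0
```

```bash
python3 - <<'E'
from h import *
o=manip.get_obs(); im=vision.capture('wrist'); save(im,'w1'); print(o['eef_pos'],o['ee_rot'],o['force'],o['opening'])
np.save('w1.npy',np.r_[o['eef_pos'],o['ee_rot']])
E
```

```text
[ 0.61105948 -0.02636659  0.25555594] [ 8.05639428e-01  5.92405966e-01 -4.31454744e-04 -3.11507935e-04] [-0.93175301  0.04398206 -0.57675235] 6.76428594483203e-05
```

View pics/w1.png

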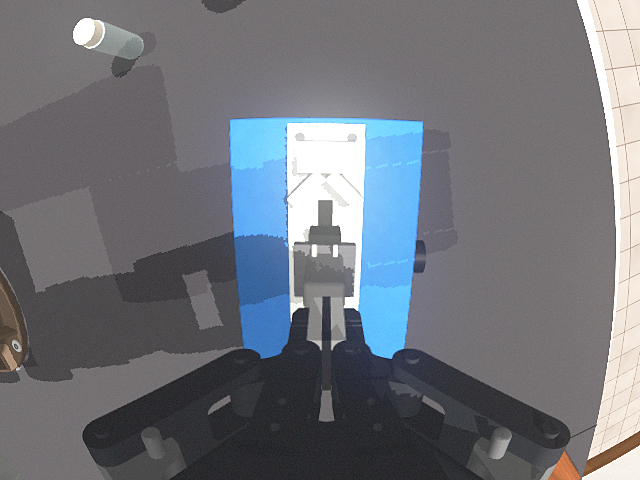

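The wrist view shows the bed's far corners at (288,123) and (365,123) and its edges running down. The V arm tips are near (288,200) and (362,198). The fingers, shut, are over the post at about (325,250). The vial is at the upper left with its cap at (88,34).

```bash
python3 - <<'E'
from h import *
a=np.load('w1.npy');o={'eef_pos':a[:3],'ee_rot':a[3:]}
im=cv2.imread('pics/w1.png')
c0=np.array([.5974,-.0679])
th=np.radians(72.5);u=np.array([np.cos(th),np.sin(th)]);v=np.array([u[1],-u[0]])
rig=lambda p:((p[:2]-c0)@v,(p[:2]-c0)@u)
h=cv2.cvtColor(im,cv2.COLOR_BGR2HSV)
blue=cv2.inRange(h,(95,110,50),(125,255,255))
# bed edges (blue to non-blue) at rows, and blue outer edges
for y in (130,140,150,160,215,225):
    x=np.where(blue[y,225:430])[0]+225; g=np.where(np.diff(x)>30)[0]
    if len(g): 
        l,r=x[g[0]],x[g[0]+1]
        pl,pr=plane('wrist',(l+.5,y),.085,o),plane('wrist',(r-.5,y),.085,o); m=(pl+pr)/2
        el,er=plane('wrist',(x[0],y),.073,o),plane('wrist',(x[-1],y),.073,o)
        print(y,l,r,'w',np.linalg.norm(pl-pr).round(4),'mid',m.round(4),np.round(rig(m),4),'outer w',np.linalg.norm(el-er).round(4),np.round(rig((el+er)/2),4))
for p in((288,123),(365,123)): q=plane('wrist',p,.085,o);print(q,rig(q))
w=cv2.inRange(h,(0,0,200),(179,50,255))[10:65,65:115]
k=max(cv2.findContours(w,0,2)[0],key=cv2.contourArea);(x,y),ax,an=cv2.fitEllipse(k);x+=65;y+=10;print('cap',x,y,ax)
for z in(.08,.095):print(plane('wrist',(x,y),z,o))
print(tri(ray('wrist',(x,y),o),ray('top',(201.7,282.9))))
E
python3 -c "
import cv2;i=cv2.imread('pics/w1.png');cv2.imwrite('pics/w1c.png',cv2.resize(i[110:270,250:400],None,fx=3.7,fy=3.7,interpolation=2))"
```

```text
130 286 366 w 0.0606 mid [0.6334 0.0463 0.085 ] [-0.      0.1197] outer w 0.1563 [-1.000e-04  1.213e-01]
140 286 366 w 0.0608 mid [0.6311 0.0388 0.085 ] [0.     0.1119] outer w 0.1568 [-0.     0.113]
150 286 366 w 0.0611 mid [0.6287 0.0314 0.085 ] [0.     0.1041] outer w 0.1565 [-0.0004  0.1047]
160 286 365 w 0.0605 mid [0.626 0.024 0.085] [-0.0003  0.0962] outer w 0.1572 [-0.0004  0.0964]
215 285 363 w 0.0617 mid [ 0.6117 -0.0178  0.085 ] [-0.0014  0.0521] outer w 0.1562 [-0.0007  0.0496]
225 287 363 w 0.0606 mid [ 0.61  -0.026  0.085] [-0.0006  0.0438] outer w 0.1574 [-0.0007  0.0408]
[0.60722746 0.06012513 0.085     ] (np.float64(-0.029125288222217577), np.float64(0.1250549096741376))
[0.66352135 0.04256474 0.085     ] (np.float64(0.029843662646594635), np.float64(0.12523516305672247))
cap 88.13116645812988 32.15095138549805 (28.070653915405273, 31.48815155029297)
[0.46138613 0.21081254 0.08      ]
[0.47023699 0.20253308 0.095     ]
(array([0.46765535, 0.20563276, 0.09036879]), [np.float64(0.0005396479804729535), np.float64(0.0005396479804730298)])
```

View pics/w1c.png

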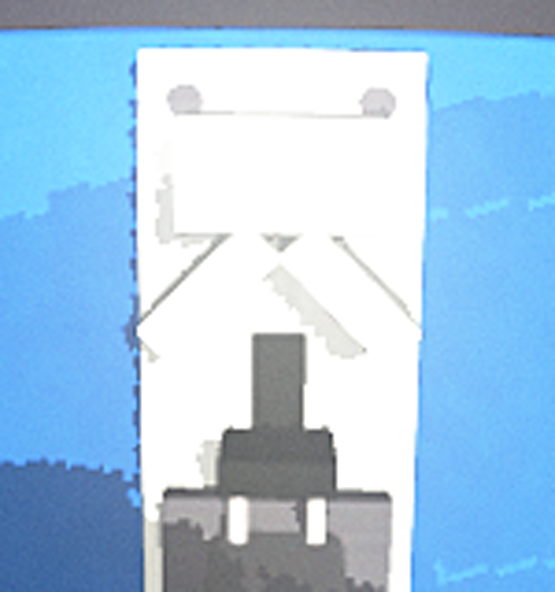

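The rig fit agrees to about 1 mm across views. Next I lower the shut fingers in front of the post and push the jaw back.

Request:
servo_tool([
  [0.2,0,3],
  [0.2,0,6],
  [0.2,0,9],
  [0.2,0,10],
  [0.2,0,10],
  [-0.5,0,10],
  [-1,0,10],
  [-1.5,0,10],
  [-2.2,0,10],
  [-2.9,0,10],
  [-3.6,0,10],
  [-4.3,0,10],
], jaw=[0,0,0,0,0,0,0,0,0,0,0,0], spin=[0,0,0,0,0,0,0,0,0,0,0,0])

```text
clock: 2.82
eef_pos: [0.5981, -0.0689, 0.1579]
ee_rot: [0.807, 0.591, 0.001, 0.0]
force: [2.0, 6.9, -5.3]
opening: -0.0001
grasp_force: 3.7
```

Request:
servo_tool([
  [-0.7,0,0],
  [-1.4,0,0],
  [-2.1,0,0],
  [-2.8,0,0],
  [-3.2,0,0],
  [-3.2,0,0],
], jaw=[0,0,0,0,0,0], spin=[0,0,0,0,0,0])

```text
clock: 3.32
eef_pos: [0.5881, -0.1001, 0.158]
ee_rot: [0.807, 0.591, 0.001, 0.001]
force: [-0.6, 0.6, 0.7]
opening: -0.0001
grasp_force: 0.1
```

Request:
servo_tool([
  [0.5,0,-3],
  [1,0,-6],
  [2,-1,-9],
  [4.5,-3.5,-10],
  [7,-5.8,-10],
  [9.6,-7.8,-10],
  [12.2,-9.9,-10],
  [14.8,-12,-10],
  [17.4,-14.1,-10],
  [20,-16.2,-10],
  [22.6,-18.3,-10],
  [25.4,-20.7,-10],
], jaw=[0,0,0,0.8,0.8,0.8,0.8,0.8,0.8,0.8,0.8,0.8], spin=[0,0,0,0,0,0,0,0,0,0,0,0])

```text
clock: 4.32
eef_pos: [0.467, 0.206, 0.2582]
ee_rot: [0.807, 0.591, 0.002, 0.001]
force: [0.9, -0.3, -0.8]
opening: 0.0684
grasp_force: 0.0
```

Request:
servo_tool([
  [0,0,0],
  [0,0,0],
  [0,0,0],
], jaw=[0.8,0.8,0.8], spin=[0,0,0])

```text
clock: 4.57
eef_pos: [0.4675, 0.2049, 0.2575]
ee_rot: [0.806, 0.592, 0.001, 0.001]
force: [-0.3, 0.4, -0.4]
opening: 0.0686
grasp_force: 0.0
```

```bash
python3 - <<'E'
from h import *
o=manip.get_obs(); im=vision.capture('wrist'); save(im,'w2'); print(o['eef_pos'],o['ee_rot'],o['force'],o['opening'])
np.save('w2.npy',np.r_[o['eef_pos'],o['ee_rot']])
E
```

```text
[0.46751862 0.20489282 0.25747842] [8.06247705e-01 5.91577027e-01 9.72354884e-04 5.59399687e-04] [-0.341509    0.35916055 -0.37978053] 0.0685675914126866
```

View pics/w2.png

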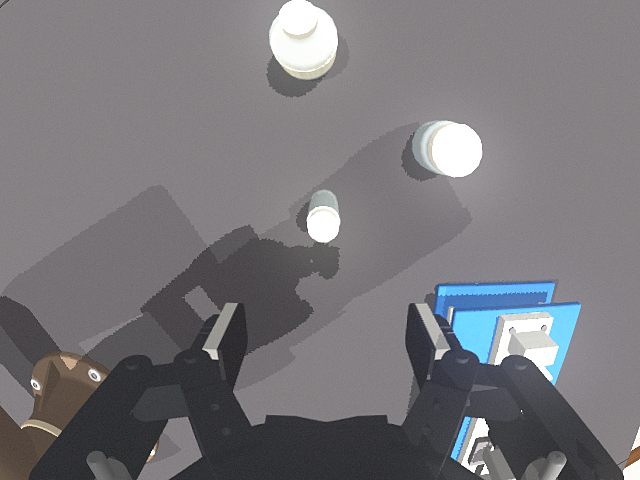

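The vial cap is at about (323,224), midway between the fingers (223 and 427). The jar (452,150) and flask (305,40) are well clear.

```bash
python3 - <<'E'
from h import *
a=np.load('w2.npy');o={'eef_pos':a[:3],'ee_rot':a[3:]}
im=cv2.imread('pics/w2.png');h=cv2.cvtColor(im,cv2.COLOR_BGR2HSV)
w=cv2.inRange(h,(0,0,225),(179,40,255))[180:250,295:350]
k=max(cv2.findContours(w,0,2)[0],key=cv2.contourArea);(x,y),ax,an=cv2.fitEllipse(k);x+=295;y+=180;print('cap',x,y,ax,cv2.boundingRect(k))
(x2,y2),r=cv2.minEnclosingCircle(k);print(x2+295,y2+180,r)
for z in(.09,.095):print(plane('wrist',(x,y),z,o))
b=np.load('w1.npy');o1={'eef_pos':b[:3],'ee_rot':b[3:]}
p,e=tri(ray('wrist',(x,y),o),ray('wrist',(87.5,33),o1),ray('top',(201.7,282.9)),ray('side',(298.9,308)));print(p,e)
M=R.from_quat(a[3:]).as_matrix();print('tool delta cm',M.T@(p-a[:3])*100)
E
```

```text
cap 322.81396865844727 223.35907745361328 (33.046634674072266, 36.086368560791016) (12, 26, 33, 36)
323.0 223.42647171020508 18.271085739135742
[0.46600568 0.20790009 0.09      ]
[0.46644091 0.20916075 0.095     ]
[0.46683281 0.20540526 0.09213786] [np.float64(0.0030241981584776855), np.float64(0.0015499423851151205), np.float64(0.0010130041024755546), np.float64(0.0024726653586968966)]
tool delta cm [ 1.33218331e-02 -1.14732327e-01  1.65338741e+01]
```

Request:
servo_tool([
  [0.1,-0.1,3],
  [0.15,-0.1,6],
  [0.15,-0.1,9],
  [0.15,-0.1,12],
  [0.15,-0.1,14],
  [0.15,-0.1,15.5],
  [0.15,-0.1,17],
  [0.15,-0.1,18],
  [0.15,-0.1,18.9],
  [0.15,-0.1,18.9],
  [0.15,-0.1,18.9],
], jaw=[0.8,0.8,0.8,0.8,0.8,0.8,0.8,0.8,0.8,0.8,0.8], spin=[0,0,0,0,0,0,0,0,0,0,0])

```text
clock: 5.53
eef_pos: [0.467, 0.2066, 0.0674]
ee_rot: [0.807, 0.591, -0.0, 0.0]
force: [-0.3, 0.8, 0.3]
opening: 0.0684
grasp_force: 0.0
```

Request:
servo_tool([
  [0,0,0],
  [0,0,0],
  [0,0,0],
  [0,0,0],
  [0,0,0],
  [0,0,0],
  [0,0,0],
  [0,0,0],
  [0,0,0],
  [0,0,0],
], jaw=[0.7,0.6,0.5,0.4,0.3,0.25,0.2,0.2,0.2,0.2], spin=[0,0,0,0,0,0,0,0,0,0], force=25)

```text
clock: 6.37
eef_pos: [0.4668, 0.2071, 0.0676]
ee_rot: [0.806, 0.591, 0.0, 0.0]
force: [-1.4, -0.8, 6.4]
opening: 0.0275
grasp_force: 25.5
```

Request:
servo_tool([
  [0,0,-1],
  [0,0,-3],
  [0,0,-6],
  [0,0,-9],
  [0,0,-12],
  [-0.4,0.5,-15],
  [-1.6,2,-16],
  [-3.2,4,-16],
  [-4.8,6,-16],
  [-6.4,8,-16],
  [-8,10,-16],
  [-9.6,12,-16],
], jaw=[0.2,0.2,0.2,0.2,0.2,0.2,0.2,0.2,0.2,0.2,0.2,0.2], spin=[0,0,0,0,0,0,0,0,0,0,0,0])

```text
clock: 7.37
eef_pos: [0.5525, 0.0783, 0.2279]
ee_rot: [0.806, 0.591, -0.0, 0.0]
force: [-0.4, 0.9, -1.0]
opening: 0.0272
grasp_force: 25.0
```

Request:
servo_tool([
  [-1.6,2,0],
  [-3.2,4,0],
  [-4.8,6,0],
  [-6,7.6,0],
  [-6.96,8.7,0],
  [-6.96,8.74,0],
  [-6.96,8.74,0],
], jaw=[0.2,0.2,0.2,0.2,0.2,0.2,0.2], spin=[0,0,0,0,0,0,0])

```text
clock: 7.95
eef_pos: [0.6144, -0.0135, 0.2272]
ee_rot: [0.807, 0.591, -0.0, -0.0]
force: [-1.0, 1.0, -0.6]
opening: 0.0273
grasp_force: 25.0
```

```bash
python3 - <<'E'
from h import *
o=manip.get_obs(); a=vision.capture('wrist');b=vision.capture('side'); save(np.hstack([a[150:420,180:480],cv2.resize(b[180:300,230:360],(390,360))[:270]]),'w3'); print(o['eef_pos'],o['ee_rot'],o['force'],o['opening'],o['grasp_force'])
p=o['eef_pos'][:2]-[.5974,-.0679];print('rig',p@[.9537,-.3007],p@[.3007,.9537])
E
```

```text
[ 0.614429   -0.0134509   0.22723463] [ 8.06671259e-01  5.91000307e-01 -2.29862922e-04 -2.52908566e-04] [-0.98976401  0.95812554 -0.57869044] 0.027335250166729358 24.998634159564972
rig -0.0001322872415525218 0.057048726310034284
```

View pics/w3.png

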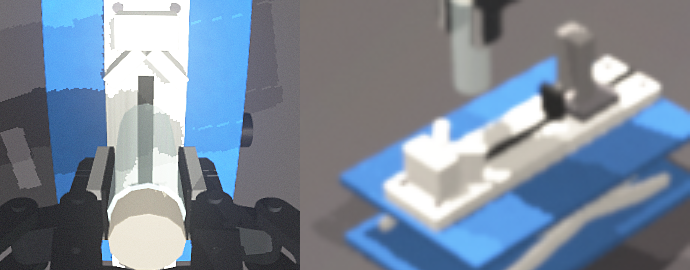

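The vial is held upright on the clamp's middle line, with the cap at (148,228) in the left crop. The jaw is well back. Next I lower it.

Request:
servo_tool([
  [0,0,2],
  [0,0,4],
  [0,0,5.5],
  [0,0,6.5],
  [0,0,7.1],
  [0,0,7.1],
  [0,0,7.1],
], jaw=[0.2,0.2,0.2,0.2,0.2,0.2,0.2], spin=[0,0,0,0,0,0,0])

```text
clock: 8.63
eef_pos: [0.6148, -0.013, 0.1568]
ee_rot: [0.806, 0.592, 0.0, 0.0]
force: [0.2, 0.2, -0.4]
opening: 0.0273
grasp_force: 25.0
```

Request:
servo_tool([
  [0,0,0.1],
  [0,0,0.2],
  [0,0,0.3],
  [0,0,0.3],
], jaw=[0.2,0.2,0.2,0.2], spin=[0,0,0,0])

```text
clock: 8.97
eef_pos: [0.6147, -0.0133, 0.1535]
ee_rot: [0.806, 0.591, 0.0, 0.0]
force: [0.5, 0.3, -1.0]
opening: 0.0274
grasp_force: 25.0
```

Request:
servo_tool([
  [0,0,0.05],
  [0,0,0.1],
  [0,0,0.1],
], jaw=[0.2,0.2,0.2], spin=[0,0,0])

```text
clock: 9.22
eef_pos: [0.6148, -0.0133, 0.1527]
ee_rot: [0.806, 0.591, 0.0, 0.0]
force: [-0.8, 0.5, 2.8]
opening: 0.0275
grasp_force: 25.5
```

Request:
servo_tool([
  [0,0,0.05],
  [0,0,0.1],
  [0,0,0.1],
], jaw=[0.2,0.2,0.2], spin=[0,0,0])

```text
clock: 9.47
eef_pos: [0.6149, -0.0133, 0.1526]
ee_rot: [0.806, 0.591, 0.0, 0.0]
force: [-4.3, 1.1, 12.9]
opening: 0.0275
grasp_force: 26.5
```

Request:
servo_tool([
  [0,0,-0.1],
  [0,0,-0.1],
  [0,0,-0.1],
  [0,0,-0.1],
  [0,0,-0.1],
  [0,0,-0.1],
  [0,0,-0.1],
  [0,0,-0.1],
], jaw=[0.2,0.2,0.35,0.4,0.5,0.6,0.6,0.6], spin=[0,0,0,0,0,0,0,0])

```text
clock: 10.13
eef_pos: [0.6147, -0.0133, 0.1521]
ee_rot: [0.806, 0.591, -0.0, -0.0]
force: [-0.0, 0.2, 0.7]
opening: 0.051
grasp_force: 0.0
```

Request:
servo_tool([
  [0,0,-1],
  [0,0,-3],
  [0,0,-5],
  [0,0,-8],
  [0,0,-10],
  [0,0,-10.5],
  [0,0,-10.5],
  [0,0,-10.5],
], jaw=[0.6,0.6,0.6,0.6,0.6,0.6,0.6,0.6], spin=[0,0,0,0,0,0,0,0])

```text
clock: 10.8
eef_pos: [0.6144, -0.0132, 0.257]
ee_rot: [0.806, 0.591, -0.0, -0.0]
force: [-0.2, -0.5, -0.9]
opening: 0.0514
grasp_force: 0.0
```

```bash
python3 - <<'E'
from h import *
o=manip.get_obs(); a=vision.capture('wrist');b=vision.capture('side'); save(np.hstack([a[80:420,180:480],cv2.resize(b[180:300,230:360],(390,360))[:340]]),'w4'); print(o['eef_pos'],o['force'],o['opening'],o['grasp_force'],o['clock'])
E
```

```text
[ 0.61438778 -0.0132119   0.25702427] [-0.19258041 -0.48340689 -0.86066938] 0.0514067828671528 0.0 10.8
```

View pics/w4.png

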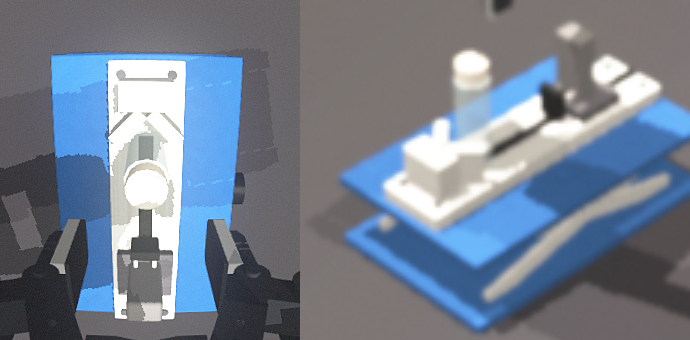

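The vial stands alone on the bed with the fingers clear of it. Now I go behind the post.

Request:
servo_tool([
  [-3,0,0],
  [-6,0,0],
  [-9,0,0],
  [-12,0,0],
  [-14.2,0,0],
  [-14.2,0,0],
  [-14.2,0,3],
  [-14.2,0,6],
  [-14.2,0,9],
  [-14.2,0,10.5],
  [-14.2,0,10.5],
  [-14.2,0,10.5],
], jaw=[0.6,0.6,0.3,0,0,0,0,0,0,0,0,0], spin=[0,0,0,0,0,0,0,0,0,0,0,0])

```text
clock: 11.9
eef_pos: [0.5719, -0.1482, 0.1514]
ee_rot: [0.806, 0.592, -0.001, -0.001]
force: [1.3, 1.0, 1.8]
opening: 0.0001
grasp_force: 0.0
```

Request:
servo_tool([
  [0.4,0,0],
  [0.8,0,0],
  [1.3,0,0],
  [1.9,0,0],
  [2.5,0,0],
  [3.1,0,0],
  [3.7,0,0],
  [4.3,0,0],
  [4.9,0,0],
  [5.3,0,0],
  [5.7,0,0],
  [6.0,0,0],
], jaw=[0,0,0,0,0,0,0,0,0,0,0,0], spin=[0,0,0,0,0,0,0,0,0,0,0,0])

```text
clock: 12.9
eef_pos: [0.5909, -0.0918, 0.1536]
ee_rot: [0.806, 0.592, 0.001, 0.002]
force: [1.0, -7.7, 0.5]
opening: 0.0004
grasp_force: 3.6
```

Request:
servo_tool([
  [0.2,0,0],
  [0.4,0,0],
  [0.6,0,0],
  [0.8,0,0],
  [1.0,0,0],
  [1.2,0,0],
  [1.2,0,0],
  [1.2,0,0],
], jaw=[0,0,0,0,0,0,0,0], spin=[0,0,0,0,0,0,0,0])

```text
clock: 13.57
eef_pos: [0.5946, -0.0803, 0.1536]
ee_rot: [0.806, 0.591, 0.001, 0.002]
force: [1.7, -5.7, -0.5]
opening: -0.0001
grasp_force: 2.2
```

```bash
cat > st.py <<'E'
from h import *
o=manip.get_obs();p=o['eef_pos'][:2]-[.5974,-.0679];print('rig y %.4f'%(p@[.3007,.9537]),'F along u %.2f'%(o['force'][:2]@[.3007,.9537]),o['force'],o['clock'])
E
cat > look.py <<'E'
from h import *
import sys
a=vision.capture('top');b=vision.capture('side');save(np.hstack([cv2.resize(a[180:240,270:370],(500,300),interpolation=2),cv2.resize(b[205:265,250:310],(300,300),interpolation=2)]),sys.argv[1])
E
python3 st.py; python3 look.py p1
```

```text
rig y -0.0127 F along u -4.94 [ 1.71061245 -5.71615896 -0.45654956] 13.5667
```

View pics/p1.png

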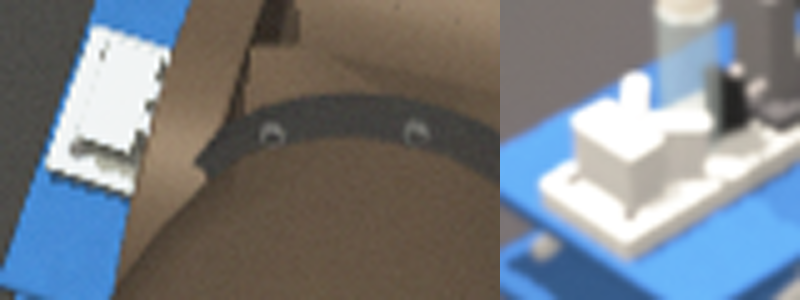

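The pad is just short of the standing vial. From here I go by force, in smaller steps.

Request:
servo_tool([
  [0.06,0,0],
  [0.12,0,0],
  [0.18,0,0],
  [0.24,0,0],
  [0.3,0,0],
  [0.36,0,0],
  [0.42,0,0],
  [0.48,0,0],
  [0.54,0,0],
  [0.6,0,0],
  [0.6,0,0],
], jaw=[0,0,0,0,0,0,0,0,0,0,0], spin=[0,0,0,0,0,0,0,0,0,0,0])

```text
clock: 14.58
eef_pos: [0.5963, -0.0749, 0.1536]
ee_rot: [0.806, 0.591, 0.001, 0.002]
force: [1.9, -6.5, 0.6]
opening: 0.0002
grasp_force: 3.2
```

Request:
servo_tool([
  [0.03,0,0],
  [0.06,0,0],
  [0.09,0,0],
  [0.12,0,0],
  [0.15,0,0],
  [0.18,0,0],
], jaw=[0,0,0,0,0,0], spin=[0,0,0,0,0,0])

```text
clock: 15.08
eef_pos: [0.5969, -0.0733, 0.1536]
ee_rot: [0.806, 0.591, 0.001, 0.002]
force: [1.6, -8.3, 0.2]
opening: -0.0
grasp_force: 3.7
```

```bash
python3 st.py
```

```text
rig y -0.0053 F along u -7.40 [ 1.63112188 -8.27503139  0.19109357] 15.0833
```

Request:
servo_tool([
  [0.02,0,0],
  [0.04,0,0],
  [0.06,0,0],
  [0.08,0,0],
], jaw=[0,0,0,0], spin=[0,0,0,0])

```text
clock: 15.42
eef_pos: [0.5971, -0.0725, 0.1536]
ee_rot: [0.806, 0.591, 0.001, 0.002]
force: [1.4, -8.7, 1.0]
opening: -0.0004
grasp_force: 3.7
```

Request:
servo_tool([
  [0.02,0,0],
  [0.04,0,0],
  [0.06,0,0],
  [0.08,0,0],
], jaw=[0,0,0,0], spin=[0,0,0,0])

```text
clock: 15.75
eef_pos: [0.5973, -0.0717, 0.1536]
ee_rot: [0.806, 0.591, 0.001, 0.002]
force: [1.1, -7.3, 0.4]
opening: 0.0003
grasp_force: 3.7
```

Request:
servo_tool([
  [0.02,0,0],
  [0.04,0,0],
  [0.06,0,0],
  [0.07,0,0],
], jaw=[0,0,0,0], spin=[0,0,0,0])

```text
clock: 16.08
eef_pos: [0.5976, -0.0711, 0.1536]
ee_rot: [0.806, 0.591, 0.001, 0.002]
force: [1.1, -8.3, -0.4]
opening: 0.0001
grasp_force: 3.7
```

Request:
servo_tool([
  [0.02,0,0],
  [0.03,0,0],
  [0.05,0,0],
  [0.06,0,0],
], jaw=[0,0,0,0], spin=[0,0,0,0])

```text
clock: 16.42
eef_pos: [0.5977, -0.0705, 0.1536]
ee_rot: [0.806, 0.591, 0.001, 0.002]
force: [1.5, -7.7, -1.3]
opening: 0.0002
grasp_force: 3.7
```

Request:
servo_tool([
  [0.02,0,0],
  [0.03,0,0],
  [0.05,0,0],
  [0.06,0,0],
], jaw=[0,0,0,0], spin=[0,0,0,0])

```text
clock: 16.75
eef_pos: [0.5979, -0.0699, 0.1536]
ee_rot: [0.806, 0.591, 0.001, 0.002]
force: [2.0, -8.2, 0.9]
opening: 0.0001
grasp_force: 3.7
```

Request:
servo_tool([
  [0.02,0,0],
  [0.03,0,0],
  [0.05,0,0],
  [0.06,0,0],
], jaw=[0,0,0,0], spin=[0,0,0,0])

```text
clock: 17.08
eef_pos: [0.5981, -0.0694, 0.1536]
ee_rot: [0.806, 0.591, 0.001, 0.002]
force: [1.2, -8.3, 0.4]
opening: -0.0001
grasp_force: 3.7
```

Request:
servo_tool([
  [0.02,0,0],
  [0.03,0,0],
  [0.04,0,0],
  [0.05,0,0],
], jaw=[0,0,0,0], spin=[0,0,0,0])

```text
clock: 17.42
eef_pos: [0.5983, -0.0689, 0.1536]
ee_rot: [0.806, 0.591, 0.001, 0.002]
force: [1.2, -7.7, 0.0]
opening: -0.0
grasp_force: 3.7
```

Request:
servo_tool([
  [0.02,0,0],
  [0.03,0,0],
  [0.04,0,0],
  [0.05,0,0],
], jaw=[0,0,0,0], spin=[0,0,0,0])

```text
clock: 17.75
eef_pos: [0.5984, -0.0684, 0.1536]
ee_rot: [0.806, 0.591, 0.001, 0.002]
force: [0.5, -8.0, -1.4]
opening: 0.0005
grasp_force: 3.7
```

Request:
servo_tool([
  [0.02,0,0],
  [0.03,0,0],
  [0.04,0,0],
  [0.05,0,0],
], jaw=[0,0,0,0], spin=[0,0,0,0])

```text
clock: 18.08
eef_pos: [0.5986, -0.0679, 0.1536]
ee_rot: [0.806, 0.591, 0.001, 0.002]
force: [1.1, -7.9, -0.4]
opening: 0.0
grasp_force: 3.7
```

Request:
servo_tool([
  [0.02,0,0],
  [0.03,0,0],
  [0.04,0,0],
  [0.05,0,0],
], jaw=[0,0,0,0], spin=[0,0,0,0])

```text
clock: 18.42
eef_pos: [0.5987, -0.0677, 0.1536]
ee_rot: [0.806, 0.591, 0.001, 0.002]
force: [0.6, -10.6, -0.2]
opening: 0.0
grasp_force: 4.7
```

Contact is felt: the push has risen about 2.5 N. I go on in steps of 0.2 mm.

Request:
servo_tool([
  [0.01,0,0],
  [0.02,0,0],
  [0.02,0,0],
], jaw=[0,0,0], spin=[0,0,0])

```text
clock: 18.67
eef_pos: [0.5987, -0.0675, 0.1536]
ee_rot: [0.806, 0.591, 0.0, 0.002]
force: [1.4, -10.7, -0.9]
opening: 0.0002
grasp_force: 4.8
```

```bash
python3 st.py
```

```text
rig y 0.0007 F along u -9.76 [  1.35386065 -10.65904725  -0.90800607] 18.6667
```

Request:
servo_tool([
  [0.01,0,0],
  [0.03,0,0],
  [0.03,0,0],
], jaw=[0,0,0], spin=[0,0,0])

```text
clock: 18.92
eef_pos: [0.5987, -0.0674, 0.1536]
ee_rot: [0.806, 0.591, 0.0, 0.002]
force: [0.7, -10.9, 0.0]
opening: -0.0002
grasp_force: 5.4
```

Request:
servo_tool([
  [0.02,0,0],
  [0.03,0,0],
  [0.03,0,0],
], jaw=[0,0,0], spin=[0,0,0])

```text
clock: 19.17
eef_pos: [0.5988, -0.0673, 0.1536]
ee_rot: [0.806, 0.591, 0.0, 0.002]
force: [-0.9, -12.9, -0.3]
opening: 0.0001
grasp_force: 6.0
```

Request:
servo_tool([
  [0.02,0,0],
  [0.03,0,0],
  [0.03,0,0],
], jaw=[0,0,0], spin=[0,0,0])

```text
clock: 19.42
eef_pos: [0.5988, -0.0671, 0.1536]
ee_rot: [0.806, 0.591, 0.0, 0.002]
force: [-0.2, -13.5, 0.5]
opening: 0.0003
grasp_force: 6.6
```

Request:
servo_tool([
  [0,0,0],
  [0,0,0],
  [0,0,0],
  [0,0,0],
], jaw=[0,0,0,0], spin=[0,0,0,0])

```text
clock: 19.75
eef_pos: [0.5988, -0.0671, 0.1536]
ee_rot: [0.806, 0.591, 0.0, 0.002]
force: [0.2, -13.8, -0.7]
opening: -0.0001
grasp_force: 6.6
```

```bash
python3 st.py
```

```text
rig y 0.0012 F along u -13.09 [  0.24524    -13.80083968  -0.66025801] 19.75
```

The push is about 13 N, so the squeeze is about 6 N. I back off and lift away.

Request:
servo_tool([
  [-0.05,0,0],
  [-0.1,0,0],
  [-0.2,0,0],
  [-0.5,0,0],
  [-1.2,0,0],
  [-2,0,0],
  [-2.5,0,-3],
  [-2.5,0,-6],
  [-2.5,0,-9],
  [-2.5,0,-10],
  [-2.5,0,-10],
  [-2.5,0,-10],
], jaw=[0,0,0,0,0,0,0,0,0,0,0,0], spin=[0,0,0,0,0,0,0,0,0,0,0,0])

```text
clock: 20.75
eef_pos: [0.5903, -0.0898, 0.2519]
ee_rot: [0.806, 0.591, 0.0, 0.0]
force: [-0.2, 0.2, -0.6]
opening: -0.0001
grasp_force: 0.0
```

```bash
python3 - <<'E'
from h import *
o=manip.get_obs();print(o['eef_pos'],o['force'],o['clock'])
b=vision.capture('side');save(b,'s9')
# vial cap in side view: triangulated against vertical plane check: cap-top centre vs seat prediction
h=cv2.cvtColor(b,cv2.COLOR_RGB2HSV);x0,y0,x1,y1=265,185,305,222
p=vision.camera_params('side');f=240/np.tan(np.radians(p['vfov'])/2);K=np.array([[f,0,p['cx']],[0,f,p['cy']],[0,0,1]])
pr=lambda P:cv2.projectPoints(np.array([P],float),np.array(p['rvec'],float),np.array(p['tvec'],float),K,None)[0].ravel()
s=np.array([.5974,-.0679])+.065*np.array([.3007,.9537])
print('expected cap top/mid/bottom px',pr([*s,.18]),pr([*s,.1725]),pr([*s,.165]))
x0,y0=int(pr([*s,.18])[0])-15,int(pr([*s,.18])[1])-12
w=cv2.inRange(h[y0:y0+32,x0:x0+30],(0,0,185),(179,60,255))
for k in cv2.findContours(w,0,2)[0]:
    if cv2.contourArea(k)>30: r=cv2.boundingRect(k);print(r[0]+x0,r[1]+y0,r[2:],np.array(cv2.minEnclosingCircle(k)[0])+[x0,y0])
E
```

```text
[ 0.59029167 -0.08981214  0.2519174 ] [-0.23362408  0.18891945 -0.59902294] 20.75
expected cap top/mid/bottom px [283.11012995 201.61443318] [283.21462512 204.37615217] [283.31845081 207.12017738]
278 198 (13, 14) [283.5 204.5]
```

The cap shows at (283.5, 204.5); for a seated, upright vial I expected (283.2, 204.4). Handing in.

```bash
python3 -c "
from cell import order
print(order.sign_off())"
```

```text
the job is handed in; nothing more can be done
None
```

The job is handed in: the vial stands upright, seated in the V and clamped at about 6 N (estimated from the push force), the fingers are clear, and it took about 21 s; no verdict was returned.

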